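# Bolt the plaster mould shut with the T-handled key

### The arm

A 7-joint arm with a two-finger parallel gripper is mounted at the origin on the work surface. World frame = base frame: x ahead of the robot, y to its left, z up, the work surface at z = 0. Lengths are in m, angles in rad, forces in N, time in s.
With the tool pointing down it reaches from about 0.35 to 0.9 m from the base axis. Payload 8.1 kg.
Tool frame: the origin (TCP) lies on the centre line of the jaws, within the pads' length; the fingertips stand 19 mm ahead of it and the grasp point (between the pads) is the TCP; z points along the fingers, y is the direction in which the jaws open and shut (so a half turn about z gives the same grasp; the last joint's range is limited). The gripper opens to 92 mm and grips with 3 to 60 N. Pads are 19 mm wide; open, the fingers measure 130 mm over their backs; the gripper's body (75 mm by 190 mm) begins 47 mm behind the grasp point.
Start: joints at [-1.244, 0.434, 0.025, 1.573, -0.012, 1.134, -0.075], TCP at [0.26, 0.568, 0.246] pointing down, gripper open.
Joint ranges: [-2.62, 2.62], [-0.44, 2.09], [-1.27, 1.32], [0.08, 2.57], [-1.32, 4.46], [0.12, 2], [-2.74, 2.74]. Speed limits (rad/s): [2.22, 2.22, 3.01, 3.01, 3.14, 3.14, 3.14].

### API

Orientations are given as a rotation vector (axis times angle).
In Python, from cell import monitor, imaging, workorder, outline_of gives the robot as it stands.
- The arm moves only by the tool move_arm, never from a script. Its argument "series" is a list of rows, each a list of 6 numbers: the shift along the world's x, y, z in cm, then the turn, a rotation vector about the world's x, y, z in degrees. A call has 1 to 8 rows; each row shifts and turns the commanded pose from where the row before left it; what a row does not reach is not made up. A row lasts 1/10 s, in which the tool goes at most 50 mm and 8.59 degrees, less where a joint would pass 70% of its speed; a pose out of reach is approached as far as the arm can. A call with a gripper value outside its range is refused whole. "grip" is the opening, from 0 (shut) to 1 (fully open), set as the call begins (left out, the last holds). The fingers move at their own pace and stop on an object; "force" is the grip in N (left out, the last holds). Time passes only in rows, so rows that do not move let the fingers close. It gives the time, the measured TCP pose, the force and the opening at its end, in the units of the state.
- monitor.observe(): the state, without advancing time (a new reading comes with each control period).
- imaging.get_image(name): name is "side" or "top" or "wrist"; returns a dict with "color" (420x560x3 uint8, red, green, blue), "fx", "fy", "cx", "cy" (pixels), "dist_coeffs" ([k1, k2, p1, p2, k3] as OpenCV has them; the pictures are not rectified), "rvec" (rotation vector, rad) and "tvec" (3), from world to camera coordinates, as OpenCV has them; the wrist camera has in their place "mount" (4x4, takes a point from camera to tool coordinates, whose origin is the TCP and whose axes are the flange's). Camera axes: x right, y down, z forward; pixel columns grow to the right and rows downward; lengths in m; the calibration is good to about 2 mm. A picture is of the moment at which its call begins: read the wrist's pose just before it. There is no depth.
- workorder.sign_off(): hands the job in, once; it reports no verdict.
Trained networks look in the newest picture that a camera, given by its name, has taken for a name from the list of things; names that differ only in an ending like _2 or _b are one class to them, and where a whole thing is asked for, a point or a joint stands for the part that bears it (a point fixed in the world has none). Each returns a list of dicts, best first, with "p" (0 to 1); they miss things now and then, are a little off and sometimes report something else, mostly with a low value. They report only what shows in the picture. A call takes as long as a camera call. They do not tell look-alikes from the thing itself.
- outline_of(camera, thing): "mask" (420x560 bool, what is visible of it) and "rect" ([left, top, width, height] in pixels, round what is visible of it).
The state is a dict: "clock": time; "joints": joint angles; "dq": joint speeds; "joint_efforts": joint torques, N m; "position": TCP position; "ee_rot": TCP orientation; "force": force on the tool from outside, world axes, zero at the start; "ft_torque": the same for the moment, N m; "width": opening from 0.0 (shut) to 1.0 (fully open).
Only numpy, scipy, OpenCV 4.12 (cv2) and the standard library are available. Lean on these libraries where they do the work, as an engineer would, in place of code of your own. Each camera call takes 0.05 s, during which the arm holds its last target. There are 200 camera calls.

### The job

Bolt the two halves of the plaster mould together: take the T-handled key from its wooden stand, fit its square end into the recess in the bolt's knob, slide the bolt fully home in its keeper, and then turn the knob clockwise as far as it goes so that its lug locks the bolt. Work the bolt with the key only, keeping the gripper's fingers off the mould, then put the key back upright in its stand. Leave everything else on the bench where it is.

Things in the scene. Friction and masses are not known exactly. Their poses are not given: they have to be found in the camera images.
- mould: Two-part plaster mould in plywood and timber, fixed to the bench: 166 mm (its x) by 266 mm (its y), top 85 mm above the bench. Origin: centre of its underside. The seam between its halves is the plane y = 0. A steel slide bolt lies on top along the mould's y: its track on the -y half, its keeper (a steel arch) on the +y half.
- rail_end (a point): Top of the end of the tall steel rail (4 mm thick) along the track's +x side, 26 mm above the mould's top and 22 mm from the bolt's axis. It keeps the knob's lug from turning; it ends 4 mm past the knob's axis when the bolt is home. On the track's -x side there is only a low guide, 16 mm tall.
- bolt (a joint): Position of the slide bolt, m: 0 = fully drawn, grows as the bolt slides towards the mould's +y, 0.040 = fully home in the keeper, against a stop. About 2 N of friction; it stays where it is left. It starts up to 12 mm from fully drawn.
- knob (a joint): Angle of the captive knob on the bolt, rad: grows clockwise seen from above; 0 = its lug points along the mould's +y, 1.2 = as far as it goes, the lug pointing towards +x past the end of the tall rail, locking the bolt. While the bolt is not home the lug soon meets the rail. About 0.15 N m of friction. It starts between 0 and 0.2.
- knob_top (a point): Centre of the knob's upper face, 120 mm above the bench: the mouth of its square recess. z up; y points along the lug and turns with the knob. The knob is a round steel disc on the bolt, 39 mm across and 18 mm tall, with a lug 6 mm wide reaching 32.5 mm from the axis.
- recess_floor (a point): Centre of the floor of the recess, 15 mm below knob_top. 13.5 mm square, 1 mm chamfer; the key fits in any of four quarter turns. It is in an insert with lost motion: its sides may stand up to 0.5 rad off the lug's axes either way (not reported: find it by touch or sight; axes here are the knob's). The key takes up that play, 1.0 rad in all, before the knob turns. The insert resists with 0.08 N m.
- bolt_nose (a point): Centre of the end of the bolt (a flat steel bar, 30 by 12 mm) that enters the keeper.
- keeper (a point): Middle of the opening of the keeper on the mould.
- key: T-handled steel key, 88 mm tall, 130-210 g. Origin: centre of the lower end of its square shank; z up the shank, x along the handle bar. Shank 12 mm square, sides along x and y, up to 40 mm, its lowest 1 mm tapering to 11.4 mm; collar 32 mm across from 40 to 46 mm; bar 90 mm long (x), 14 mm wide (y), from 70 to 88 mm. Starts upright in its stand on its collar, origin 10 mm above the bench.
- stand: Wooden block fixed to the bench, 75 by 75 mm, 50 mm tall, with a round hole 22 mm wide and 44 mm deep in the middle of its top. Origin: centre of its underside.
- stand_mouth (a point): Centre of the mouth of the stand's hole, 50 mm above the bench.
- clay_pair: Bystander: two dark wrapped clay blocks, 75 by 130 mm, 68 mm tall. Origin: centre of its underside.
- clay_block: Bystander: one dark wrapped clay block, 75 by 130 mm, 34 mm tall. Origin: centre of its underside.
- slip_jar: Bystander: brown jar, 68 mm across, 75 mm tall. Origin: centre of its underside.
- spatula: Bystander: modelling spatula lying on the bench, 200 mm long. Origin: under its middle.
- wrench: Bystander: steel wrench lying on the bench, 170 mm long. Origin: under its middle.
There are look-alikes about, which are no part of the job. What is shaped like the key but yellow is not meant.

How it is judged:
On the way, in this order (a step that is already met when the one before it is completed fails the run):
1. the key's square end is in the knob's recess, at least 9 mm deep (z of key in the frame of knob_top below -0.009 m and horizontal distance between key and knob_top below 0.005 m), for 0.1 s.
2. with the key in the recess, the bolt is fully home and not yet locked (all of step 1 and value of joint bolt above 0.0375 m and value of joint knob below 0.9 rad), for 0.1 s.
3. with the key in the recess, the knob is turned to lock the bolt (all of step 1 and value of joint bolt above 0.036 m and value of joint knob above 1.05 rad), for 0.1 s.
At the end, for the whole second after the job is handed in: The bolt is home (0.036 m or more), the knob is turned to 1.05 rad or more, and the key hangs at rest in its stand: within 9 mm of the hole's axis, its collar on the block (to 4 mm), upright within 0.12 rad (value of joint bolt above 0.036 m and value of joint knob above 1.05 rad and horizontal distance between key and stand_mouth below 0.009 m and z of key in the frame of stand below 0.014 m and angle between key's own z axis and vertical below 0.12 rad and linear speed of key below 0.02 m/s); the robot touches nothing.
It fails at once if the gripper's fingers press on the mould or its bolt (contact force between the fingers and mould above 3 N).
It fails at once if a bystander is moved by more than 25 mm or tipped (distance of any of clay_pair, clay_block, slip_jar, spatula, wrench from where it was at the start of the episode above 0.025 m or angle between any of clay_pair, clay_block, slip_jar's own z axis and vertical above 0.3 rad).
It also fails if it takes over 64 s, if anything falls off the work surface, if the arm or the gripper's body presses on something with over 40 N, if the wrist force passes 120 N, or if a joint passes its speed limit or range.

## Working session

There is one attempt and no reset: what is moved stays moved. The work goes in short steps, Python scripts to look and compute and a tool call to move; the robot and the scene stay as the last step left them, time stands still between calls to the robot, and variables do not carry over. Pictures are saved under pics/ and viewed, about 8 in all and at most 12, crops included, and the job is handed in when it is done.

Besides the shell and the picture viewer there is one more tool, called after "Emit:" as a command line: name --pt "numbers of a row" for each row, then --argument value for the rest. move_arm: Moves the arm, as the interface text tells. Its arguments: {"type":"object","properties":{"series":{"type":"array"},"grip":{"type":"number"},"force":{"type":"number"}},"required":["series"]}

```bash
ls; mkdir -p pics; cat > h.py <<'E'
import numpy as np, cv2
from cell import monitor, imaging, workorder, outline_of
from scipy.spatial.transform import Rotation as R
def cam(n):
    s=monitor.observe(); im=imaging.get_image(n)
    K=np.array([[im['fx'],0,im['cx']],[0,im['fy'],im['cy']],[0,0,1.]]); d=np.array(im['dist_coeffs'],float)
    if 'mount' in im:
        M=np.array(im['mount']); Rt=R.from_rotvec(s['ee_rot']).as_matrix()
        Rw=Rt@M[:3,:3]; o=Rt@M[:3,3]+np.array(s['position'])
    else:
        Rc=cv2.Rodrigues(np.array(im['rvec'],float))[0]; Rw=Rc.T; o=-Rc.T@np.array(im['tvec'],float).ravel()
    return dict(K=K,d=d,R=Rw,o=o,img=im['color'])
def onplane(c,uv,z):
    p=cv2.undistortPoints(np.array(uv,float).reshape(-1,1,2),c['K'],c['d']).reshape(-1,2)
    r=np.c_[p,np.ones(len(p))]@c['R'].T
    return c['o']+r*((z-c['o'][2])/r[:,2])[:,None]
def proj(c,P):
    rv=cv2.Rodrigues(c['R'].T)[0]; t=-c['R'].T@c['o']
    return cv2.projectPoints(np.array(P,float).reshape(-1,1,3),rv,t,c['K'],c['d'])[0].reshape(-1,2)
def save(c,f,box=None,s=1,pts=None):
    g=cv2.cvtColor(c['img'],cv2.COLOR_RGB2BGR).copy()
    if pts is not None:
        for u,v in pts: cv2.circle(g,(int(round(u)),int(round(v))),1,(0,0,255),-1)
    if box: g=g[box[1]:box[3],box[0]:box[2]]
    cv2.imwrite('pics/'+f,cv2.resize(g,None,fx=s,fy=s,interpolation=cv2.INTER_CUBIC))
E
python3 - <<'E'
from h import *
print(monitor.observe())
a=cam('top');
for n in ['key','stand','mould','knob_top','slip_jar','clay_pair','clay_block','spatula','wrench']:
    print(n,[(round(float(x['p']),2),[int(v) for v in x['rect']]) for x in outline_of('top',n)][:3])
b=cam('side')
for n in ['key','stand','knob_top']:
    print(n,[(round(float(x['p']),2),[int(v) for v in x['rect']]) for x in outline_of('side',n)][:3])
print(a['o'],b['o'])
g=np.vstack([a['img'],b['img']]); cv2.imwrite('pics/1.png',cv2.resize(cv2.cvtColor(np.hstack([a['img'],b['img']]),cv2.COLOR_RGB2BGR),None,fx=.71,fy=.71))
save(a,'1a.png',s=1.4)
E
```

```text
pics
{'clock': 0.0, 'joints': array([-1.24358895,  0.43521514,  0.02497544,  1.57410463, -0.01162338,
        1.13398821, -0.07509091]), 'dq': array([-0.00054827,  0.00124861,  0.00066212, -0.0004489 , -0.00136698,
       -0.00119997, -0.00093606]), 'joint_efforts': array([ 7.61804113e-04, -6.67859459e+01,  9.85073335e-01, -3.14458787e+01,
       -6.06192020e-02,  4.30799474e-02,  1.32711134e-04]), 'position': array([0.26027764, 0.56769363, 0.24494692]), 'ee_rot': array([-6.70021139e-01, -3.06909170e+00,  2.44309630e-03]), 'force': array([ 0.16877957,  0.51520209, -0.67063626]), 'ft_torque': array([-0.04293075, -0.02788204, -0.03956241]), 'width': 1.0007241097682846}
key [(0.74, [434, 249, 32, 22]), (0.65, [400, 189, 20, 35]), (0.61, [389, 240, 16, 39])]
stand [(0.57, [390, 200, 31, 31])]
mould [(0.73, [227, 143, 107, 75])]
knob_top [(0.52, [297, 163, 21, 20])]
slip_jar [(0.74, [162, 140, 28, 27]), (0.59, [229, 142, 108, 73])]
clay_pair [(0.8, [129, 213, 66, 45]), (0.25, [298, 165, 16, 18])]
clay_block [(0.66, [382, 130, 56, 34])]
spatula [(0.86, [217, 249, 80, 30]), (0.31, [381, 132, 56, 32])]
wrench [(0.81, [134, 124, 19, 62]), (0.51, [162, 139, 28, 29])]
key [(0.97, [296, 292, 42, 23]), (0.88, [238, 289, 38, 36]), (0.77, [252, 337, 39, 41])]
stand [(0.75, [295, 302, 43, 40])]
knob_top [(0.48, [312, 201, 13, 18])]
[ 0.31382491 -0.01649889  1.31137389] [ 0.27743763 -0.954777    0.86718401]
```

View pics/1a.png

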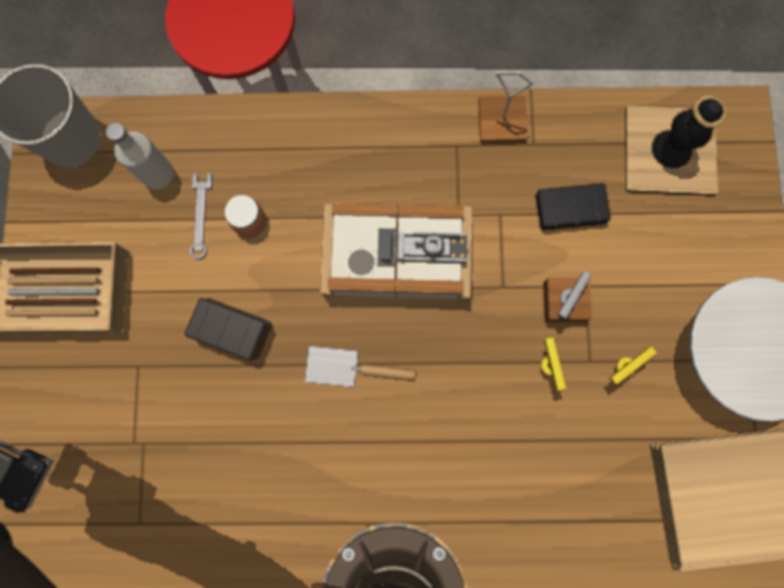

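```bash
python3 - <<'E'
from h import *
a=cam('top')
for n,uv,z in [('keyA',(410,206),.098),('keyB',(450,260),.02),('keyC',(397,259),.02),('stand',(405.5,215.5),.05),('knob',(306,173),.12),('m00',(227,143),.085),('m10',(334,143),.085),('m11',(334,218),.085)]:
    print(n,onplane(a,[uv],z).round(3))
b=cam('side'); save(b,'s.png',(220,180,360,390),4)
save(a,'t.png',(220,130,470,290),3)
E
```

```text
keyA [[ 0.527 -0.318  0.098]]
keyB [[ 0.401 -0.43   0.02 ]]
keyC [[ 0.405 -0.297  0.02 ]]
stand [[ 0.511 -0.317  0.05 ]]
knob [[ 0.607 -0.067  0.12 ]]
m00 [[0.696 0.128 0.085]]
m10 [[ 0.692 -0.141  0.085]]
m11 [[ 0.502 -0.135  0.085]]
```

Key candidates in the top picture (viewed scale): grey one at (575,295) standing on a wooden block, yellow ones at (555,363) and (633,366). The grey one fits, since it stands in the stand and isn't yellow. The mould's keeper is on its left (world +y). One crop to confirm.

View pics/t.png

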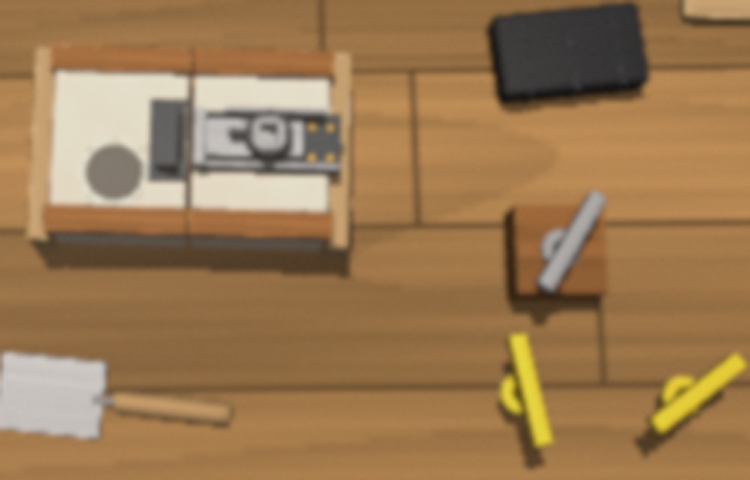

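Emit:
move_arm --pt "0 0 5 0 0 0" --pt "1.2 -4.6 1 0 0 0" --pt "1.2 -4.8 0 0 0 0" --pt "1.3 -4.8 0 0 0 0" --pt "1.3 -4.8 0 0 0 0" --pt "1.3 -4.8 0 0 0 0" --pt "1.3 -4.8 0 0 0 0" --pt "1.3 -4.8 0 0 0 0" --grip 1

```text
clock: 1.6
position: [0.3496, 0.2322, 0.306]
ee_rot: [0.67, 3.069, 0.002]
force: [1.4, -0.4, 0.2]
width: 0.999
```

The crop shows the grey key at (570,242) on the brown block, with its bar at about -28° in the world. The yellow pair at (530,390) and (695,395) are the decoys. Continuing above the stand.

Emit:
move_arm --pt "1.4 -4.8 0 0 0 0" --pt "1.4 -4.8 0 0 0 0" --pt "1.4 -4.8 0 0 0 0" --pt "1.4 -4.8 0 0 0 0" --pt "1.4 -4.8 0 0 0 0" --pt "1.4 -4.8 0 0 0 0" --pt "1.4 -4.8 0 0 0 0" --pt "1.4 -4.8 0 0 0 0"

```text
clock: 2.4
position: [0.4617, -0.1518, 0.3062]
ee_rot: [0.669, 3.068, 0.001]
force: [1.4, 1.5, -0.3]
width: 0.998
```

Emit:
move_arm --pt "1.4 -4.8 -1 0 0 0" --pt "1.3 -4.6 -2 0 0 0" --pt "1.3 -4.6 -2 0 0 0" --pt "0.8 -2.5 -1 0 0 0" --pt "0 0 0 0 0 0" --pt "0 0 0 0 0 0"

```text
clock: 3.0
position: [0.508, -0.311, 0.2469]
ee_rot: [-0.672, -3.068, -0.0]
force: [1.3, 0.1, 0.9]
width: 1.0
```

```bash
python3 - <<'E'
from h import *
s=monitor.observe(); print(s['position'],s['ee_rot'],s['joints'].round(2),s['force'])
c=cam('wrist'); save(c,'w1.png'); print(c['o'],c['R'][:,2])
for n in ['key','stand']:
  for x in outline_of('wrist',n)[:2]:
    m=x['mask'].astype(np.uint8); r=cv2.minAreaRect(np.argwhere(m)[:,::-1].astype(np.float32)); print(n,x['p'],x['rect'],r)
    z=.098 if n=='key' else .05
    print(onplane(c,cv2.boxPoints(r),z).round(4), onplane(c,[r[0]],z).round(4))
E
```

```text
[ 0.50796504 -0.31095456  0.24690907] [-6.71702161e-01 -3.06785603e+00 -4.44927253e-05] [-0.01  0.44  0.68  1.68 -0.3   1.13  1.89] [1.31400352 0.10577223 0.87975283]
[ 0.44629133 -0.28278316  0.38666524] [ 0.23255031 -0.10774715 -0.96659759]
key 0.79 [217.8, 1.5, 80.8, 109.7] ((255.10621643066406, 57.40708541870117), (120.60041809082031, 35.55924987792969), 48.8140754699707)
[[ 0.3651 -0.3091  0.098 ]
 [ 0.3596 -0.2842  0.098 ]
 [ 0.4412 -0.2568  0.098 ]
 [ 0.4485 -0.2829  0.098 ]] [[ 0.4022 -0.2836  0.098 ]]
key 0.66 [263.4, 159.8, 32.7, 103.2] ((278.0, 210.0), (104.0, 32.0), 90.0)
[[ 0.4729 -0.3115  0.098 ]
 [ 0.4838 -0.2879  0.098 ]
 [ 0.5669 -0.3253  0.098 ]
 [ 0.5551 -0.3508  0.098 ]] [[ 0.518  -0.3181  0.098 ]]
stand 0.85 [228.6, 148.5, 101.0, 98.6] ((276.0948486328125, 197.387939453125), (81.40999603271484, 79.96562194824219), 66.80140686035156)
[[ 0.4771 -0.3573  0.05  ]
 [ 0.4793 -0.2811  0.05  ]
 [ 0.5595 -0.2822  0.05  ]
 [ 0.5591 -0.3628  0.05  ]] [[ 0.5176 -0.3203  0.05  ]]
```

View pics/w1.png

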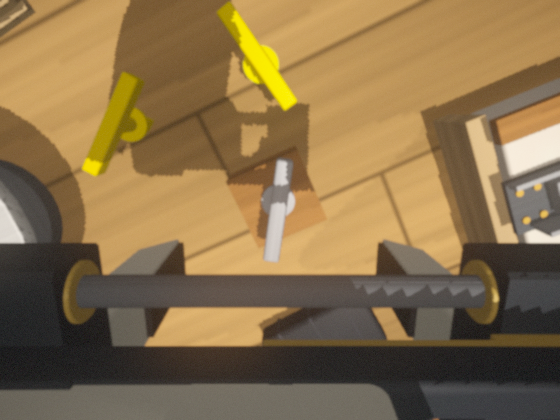

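The wrist view shows the grey key standing in the block, its bar running from (285,162) to (272,258). The yellow keys at (258,57) and (115,124) are clear of it.

```bash
python3 - <<'E'
from h import *
c=cam('wrist')
p=onplane(c,[(285,161),(272,259)],.098); d=p[1]-p[0]
print(p.round(4),p.mean(0),np.linalg.norm(d),np.degrees(np.arctan2(d[1],d[0])))
ty=R.from_rotvec(monitor.observe()['ee_rot']).as_matrix()[:,1]; print(np.degrees(np.arctan2(ty[1],ty[0])))
g=c['img'][155:265,260:300].astype(int); m=((g.max(2)-g.min(2))<25)&(g.mean(2)>110)
ys,xs=np.nonzero(m); r=cv2.minAreaRect(np.c_[xs+260,ys+155].astype(np.float32)); print(r)
e=onplane(c,cv2.boxPoints(r),.098).round(4); print(e,e.mean(0))
E
```

```text
[[ 0.484  -0.2941  0.098 ]
 [ 0.5577 -0.3401  0.098 ]] [ 0.52086528 -0.31707764  0.098     ] 0.08690237416448884 -31.951267102733087
65.47505763438677
((275.5, 209.5), (101.0, 31.0), 90.0)
[[ 0.474  -0.3119  0.098 ]
 [ 0.4845 -0.289   0.098 ]
 [ 0.5656 -0.3253  0.098 ]
 [ 0.5542 -0.3501  0.098 ]] [ 0.519575 -0.319075  0.098   ]
```

Emit:
move_arm --pt "0.6 -0.3 -3.5 0 0 -4" --pt "0.65 -0.3 -4 0 0 -3.5" --pt "0 0 -4 0 0 0" --pt "0 0 -3 0 0 0" --pt "0 0 -1.2 0 0 0" --pt "0 0 0 0 0 0" --grip 0.5

```text
clock: 3.8
position: [0.5205, -0.3156, 0.0897]
ee_rot: [-0.867, -3.018, -0.001]
force: [-0.7, 0.1, 0.3]
width: 0.53
```

Emit:
move_arm --pt "0 0 0 0 0 0" --pt "0 0 0 0 0 0" --pt "0 0 0 0 0 0" --pt "0 0 0 0 0 0" --pt "0 0 0 0 0 0" --pt "0 0 0 0 0 0" --grip 0 --force 40

```text
clock: 4.4
position: [0.521, -0.3172, 0.091]
ee_rot: [0.869, 3.018, -0.001]
force: [-0.2, -0.5, 4.9]
width: 0.146
```

Emit:
move_arm --pt "0 0 1 0 0 0" --pt "0 0 3 0 0 0" --pt "0 0 4 0 0 0" --pt "0 0 4.5 0 0 0" --pt "0 0 4.5 0 0 0" --pt "2.4 3.6 0 0 0 8" --pt "2.4 3.6 0 0 0 8" --pt "2.4 3.6 0 0 0 8" --grip 0 --force 60

```text
clock: 5.2
position: [0.5932, -0.2072, 0.2613]
ee_rot: [0.215, 3.134, 0.001]
force: [1.2, 0.5, -1.9]
width: 0.148
```

Emit:
move_arm --pt "2.4 3.6 0 0 0 8" --pt "2.4 3.6 0 0 0 0" --pt "2.4 3.6 0 0 0 0" --pt "2.2 3.4 0 0 0 0" --pt "0 0 0 0 0 0" --pt "0 0 0 0 0 0"

```text
clock: 5.8
position: [0.6867, -0.0651, 0.2599]
ee_rot: [0.0, -3.14, 0.0]
force: [-1.1, -1.2, -1.2]
width: 0.147
```

```bash
python3 - <<'E'
from h import *
s=monitor.observe(); print(s['position'],s['ee_rot'],s['joints'].round(2),s['force'],s['width'])
c=cam('wrist'); k=proj(c,[[.607,-.067,.12]])[0]; print(k)
for n in ['knob_top','key']:
  for x in outline_of('wrist',n)[:2]: print(n,x['p'],x['rect'])
u,v=[int(t) for t in np.clip(k,[100,75],[460,345])]
b=(u-100,v-75,u+100,v+75); print(b); save(c,'w2.png',b,4)
E
```

```text
[ 0.68666835 -0.06514544  0.25993038] [ 3.84224999e-04 -3.14008836e+00  8.75142048e-05] [-0.3   0.57  0.53  1.4  -0.29  1.25  1.83] [-1.10870197 -1.15730051 -1.23387552] 0.1469896607998578
[278.7582467   95.87313131]
knob_top 0.74 [243.7, 66.6, 65.0, 56.3]
key 0.71 [242.7, 69.2, 69.6, 53.5]
key 0.66 [251.1, 170.3, 57.7, 169.1]
(178, 20, 378, 170)
```

View pics/w2.png

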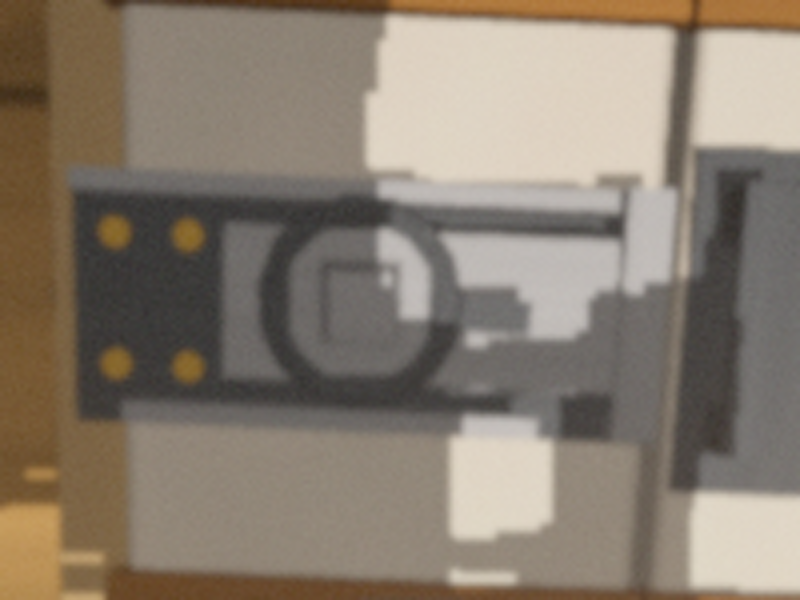

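The crop shows the knob with its square recess, crop corners about (323,262) to (398,342). That is nearly aligned with the picture axes, and the lug points towards the keeper. Next, measure the recess and see how the key sits in the grip.

```bash
python3 - <<'E'
from h import *
c=cam('wrist'); g=c['img']
a=cv2.resize(g[60:130,235:305],(400,400),interpolation=cv2.INTER_CUBIC)
b=cv2.resize(g[160:360,220:340],(360,600),interpolation=cv2.INTER_CUBIC)
l=cv2.createCLAHE(3,(2,2)).apply(cv2.cvtColor(a,cv2.COLOR_RGB2GRAY)); cv=np.zeros((600,760,3),np.uint8)
cv[:400,:400]=l[...,None]; cv[:,400:]=b[...,::-1]; cv2.imwrite('pics/w3.png',cv)
p=onplane(c,[(258.75,85.5),(277.5,86.2),(277,105.5),(258.75,105)],.12); print(p.round(4),p.mean(0))
x=outline_of('wrist','knob_top')[0]['mask']; ys,xs=np.nonzero(x); print(xs.mean(),ys.mean(),onplane(c,[(xs.mean(),ys.mean())],.12))
T=monitor.observe(); P=np.array(T['position']); print(P, 'proj bar ends', proj(c,[P+[dx,0,.009] for dx in(-.045,.045)]),'collar',proj(c,[P+[-.016,0,-.033],P+[0,.016,-.033],P+[0,-.016,-.033]]),'tip',proj(c,[P+[-.006,.006,-.079],P+[-.006,-.006,-.079]]))
E
```

```text
[[ 0.599  -0.0849  0.12  ]
 [ 0.5996 -0.0708  0.12  ]
 [ 0.6135 -0.0713  0.12  ]
 [ 0.613  -0.0852  0.12  ]] [ 0.60626129 -0.07803559  0.12      ]
273.7158165452207 95.96913844834977 [[ 0.60653725 -0.07373071  0.12      ]]
[ 0.68616605 -0.06825765  0.26072099] proj bar ends [[282.01580501 176.24246102]
 [282.90075813 379.8985719 ]] collar [[281.90725232 218.14508232]
 [312.87271356 247.51439419]
 [251.22117027 247.82246563]] tip [[291.06626445 212.22928308]
 [272.31496656 212.32663373]]
```

View pics/w3.png

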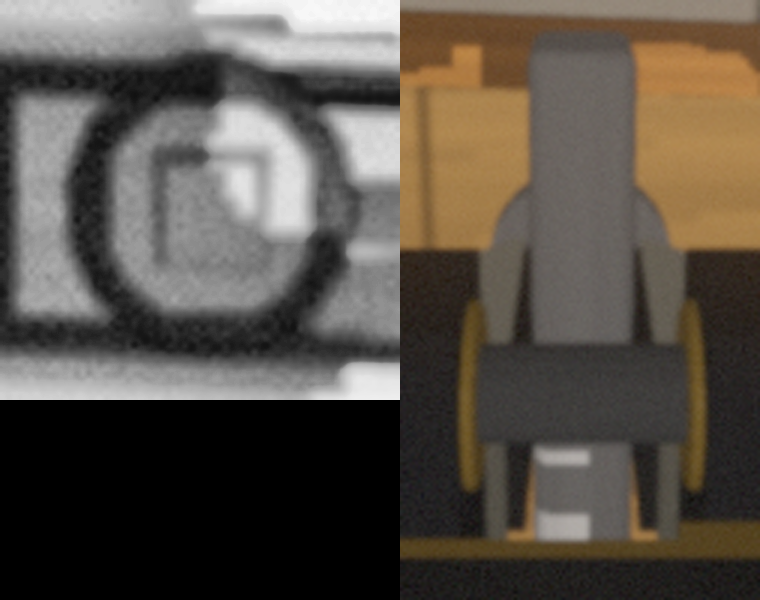

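```bash
cat > rec.py <<'E'
from h import *
for i in range(4):
    c=cam('wrist'); s=monitor.observe()
    g=cv2.cvtColor(c['img'],cv2.COLOR_RGB2GRAY); k=proj(c,[[.6063,-.0745,.12]])[0]
    m=outline_of('wrist','knob_top')
    r=[x['rect'] for x in m[:1]]
    print(s['clock'],s['position'].round(4),k.round(1),np.round(r,1),onplane(c,[(271.75,96.4)],.12).round(4))
E
python3 rec.py
```

```text
6.1 [ 0.6863 -0.068   0.2607] [272.5  95.4] [[247.6  66.4  66.   58.5]] [[ 0.607  -0.0751  0.12  ]]
6.2 [ 0.6865 -0.0674  0.2606] [271.8  95. ] [[244.7  67.2  66.8  57.7]] [[ 0.6073 -0.0745  0.12  ]]
6.3 [ 0.6866 -0.0671  0.2605] [271.2  94.8] [[246.   63.4  66.5  61. ]] [[ 0.6075 -0.0741  0.12  ]]
6.4 [ 0.6867 -0.0668  0.2604] [270.8  94.6] [[243.4  67.1  66.7  57.5]] [[ 0.6076 -0.0738  0.12  ]]
```

Emit:
move_arm --pt "-3 -0.3 0 0 0 0" --pt "-3 -0.3 0 0 0 0" --pt "-2.05 -0.15 -1 0 0 0" --pt "0 0 -2 0 0 0" --pt "0 0 -2 0 0 0" --pt "0 0 0 0 0 0" --pt "0 0 0 0 0 0" --pt "0 0 0 0 0 0"

```text
clock: 7.25
position: [0.607, -0.0744, 0.2114]
ee_rot: [0.004, 3.14, -0.0]
force: [-0.7, 0.7, -1.0]
width: 0.146
```

Emit:
move_arm --pt "0 0 0 0 0 0" --pt "0 0 0 0 0 0" --pt "0 0 0 0 0 0"

```text
clock: 7.55
position: [0.6065, -0.0743, 0.2108]
ee_rot: [0.004, 3.141, 0.0]
force: [0.1, 0.1, -1.1]
width: 0.145
```

```bash
python3 - <<'E'
from h import *
for i in range(3):
    c=cam('wrist'); s=monitor.observe(); print(s['position'].round(4),s['ee_rot'].round(4),s['force'].round(1),s['ft_torque'].round(2))
c=cam('side'); b=(270,150,370,225); save(c,'s1.png',b,8); P=np.array(s['position'])
print((proj(c,[P-[0,0,.081],[.6067,-.0747,.12]])-[270,150])*8)
E
```

```text
[ 0.6064 -0.0742  0.2106] [3.5000e-03 3.1413e+00 1.0000e-04] [-0.2 -0.6 -0.6] [ 0.03 -0.02 -0.02]
[ 0.6063 -0.0742  0.2105] [3.6000e-03 3.1413e+00 1.0000e-04] [ 0.   0.6 -0.8] [0.07 0.03 0.01]
[ 0.6063 -0.0742  0.2104] [3.6000e-03 3.1415e+00 1.0000e-04] [-0.3  0.2 -1.3] [0.03 0.01 0.04]
[[378.10156049 453.86055596]
 [379.1430895  478.6107288 ]]
```

View pics/s1.png

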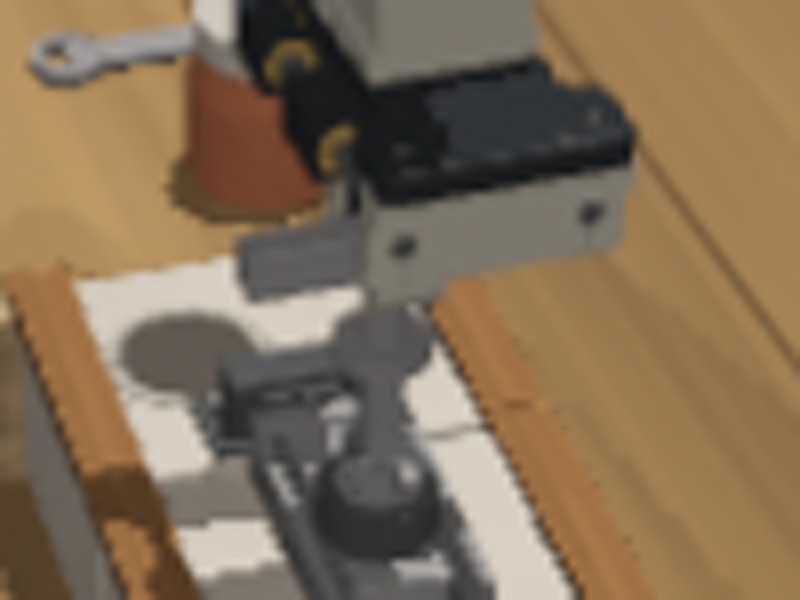

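The side view shows the key's tip at crop (380,455), right above the knob's upper face at about (380,480). Descending.

Emit:
move_arm --pt "0 0 -0.5 0 0 0" --pt "0 0 -0.5 0 0 0" --pt "0 0 -0.3 0 0 0" --pt "0 0 -0.3 0 0 0" --pt "0 0 0 0 0 0" --pt "0 0 0 0 0 0"

```text
clock: 8.35
position: [0.6063, -0.0742, 0.1943]
ee_rot: [-0.004, -3.142, 0.0]
force: [-0.4, -0.4, -0.9]
width: 0.149
```

Free entry. Going deeper.

Emit:
move_arm --pt "0 0 -0.3 0 0 0" --pt "0 0 -0.3 0 0 0" --pt "0 0 0 0 0 0" --pt "0 0 0 0 0 0" --pt "0 0 0 0 0 0"

```text
clock: 8.85
position: [0.6063, -0.0742, 0.1884]
ee_rot: [0.004, 3.142, 0.0]
force: [0.4, 0.9, -1.9]
width: 0.15
```

Emit:
move_arm --pt "0 0.4 0 0 0 0" --pt "0.02 0.5 0 0 0 0" --pt "0.02 0.5 0 0 0 0" --pt "0.02 0.5 0 0 0 0" --pt "0.02 0.5 0 0 0 0" --pt "0 0 0 0 0 0" --pt "0 0 0 0 0 0"

```text
clock: 9.55
position: [0.607, -0.0494, 0.1882]
ee_rot: [-0.002, -3.141, -0.001]
force: [0.1, -0.0, -1.8]
width: 0.145
```

Emit:
move_arm --pt "0.02 0.4 0 0 0 0" --pt "0.02 0.4 0 0 0 0" --pt "0 0.2 0 0 0 0" --pt "0 0 0 0 0 0"

```text
clock: 9.95
position: [0.6073, -0.0413, 0.1883]
ee_rot: [-0.005, -3.141, 0.003]
force: [-0.7, -5.9, -1.8]
width: 0.147
```

```bash
python3 - <<'E'
from h import *
s=monitor.observe(); print(s['position'].round(4),s['force'].round(1),s['ft_torque'].round(2))
c=cam('side'); save(c,'s2.png',(270,150,370,225),8)
E
```

```text
[ 0.6073 -0.0413  0.1883] [-0.7 -5.9 -1.8] [-1.26  0.11  0.02]
```

View pics/s2.png

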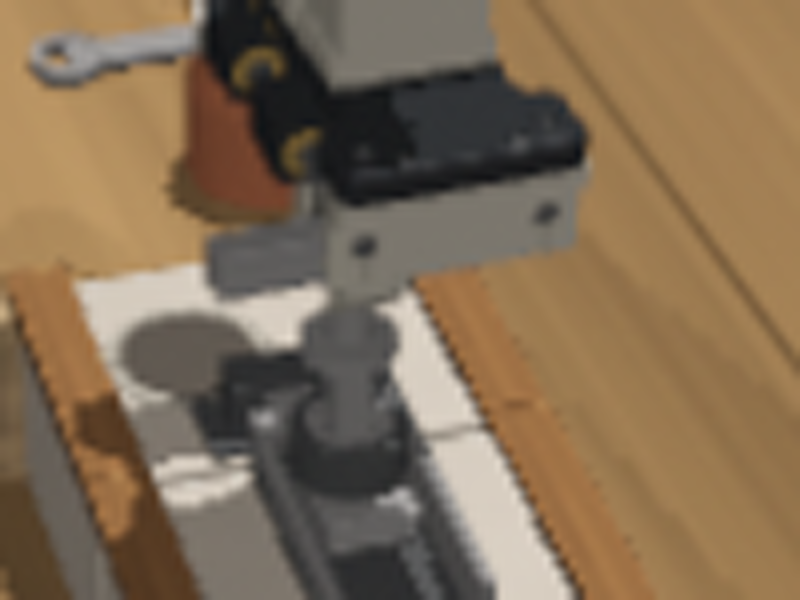

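Emit:
move_arm --pt "0 0.2 0 0 0 0" --pt "0 0.1 0 0 0 0" --pt "0 0 0 0 0 0" --pt "0 0 0 0 0 0"

```text
clock: 10.4
position: [0.6072, -0.0404, 0.1883]
ee_rot: [0.007, 3.142, -0.006]
force: [-0.5, -10.4, -2.0]
width: 0.145
```

Bolt is hard on its stop (10 N without moving). Ease the push, then turn clockwise.

Emit:
move_arm --pt "0 -0.2 0 0 0 0" --pt "0 0 0 0 0 -8" --pt "0 0 0 0 0 -8" --pt "0 0 0 0 0 -8" --pt "0 0 0 0 0 -8" --pt "0 0 0 0 0 -8" --pt "0 0 0 0 0 0"

```text
clock: 11.1
position: [0.6076, -0.0416, 0.1885]
ee_rot: [1.087, 2.945, -0.005]
force: [0.1, -8.1, -1.5]
width: 0.147
```

```bash
cat > st.py <<'E'
from h import *
s=monitor.observe(); y=R.from_rotvec(s['ee_rot']).as_matrix()[:,1]
print(s['clock'],s['position'].round(4),'psi',np.degrees(np.arctan2(y[1],y[0])).round(1),s['force'].round(1),s['ft_torque'].round(2),s['joints'].round(2),s['width'])
E
python3 st.py
```

```text
11.1 [ 0.6076 -0.0416  0.1885] psi 49.5 [ 0.1 -8.1 -1.5] [-2.3  -0.01  0.01] [-0.49  0.53  0.71  1.73 -0.39  1.03  1.21] 0.14690427946905626
```

Emit:
move_arm --pt "0 -0.1 0 0 0 -8" --pt "0 0 0 0 0 -8" --pt "0 0 0 0 0 -8" --pt "0 0 0 0 0 0" --pt "0 0 0 0 0 0"

```text
clock: 11.6
position: [0.6077, -0.0421, 0.1885]
ee_rot: [1.668, 2.659, -0.003]
force: [0.6, -7.3, -1.4]
width: 0.149
```

```bash
python3 st.py
```

```text
11.6 [ 0.6077 -0.0421  0.1885] psi 25.8 [ 0.6 -7.3 -1.4] [-2.08 -0.05  0.07] [-0.56  0.56  0.82  1.73 -0.46  1.05  0.87] 0.14883790555881496
```

Emit:
move_arm --pt "0 0 0 0 0 -8" --pt "0 0 0 0 0 -8" --pt "0 0 0 0 0 -8" --pt "0 0 0 0 0 0"

```text
clock: 12.0
position: [0.6077, -0.0422, 0.1885]
ee_rot: [2.19, 2.249, -0.003]
force: [0.3, -7.1, -0.5]
width: 0.15
```

```bash
python3 st.py
```

```text
12.0 [ 0.6077 -0.0422  0.1885] psi 1.5 [ 0.3 -7.1 -0.5] [-1.98  0.02  0.14] [-0.62  0.6   0.94  1.74 -0.54  1.08  0.52] 0.1496293295658614
```

Emit:
move_arm --pt "0 0 0 0 0 -6" --pt "0 0 0 0 0 -6" --pt "0 0 0 0 0 0"

```text
clock: 12.3
position: [0.6077, -0.0422, 0.1885]
ee_rot: [2.411, 2.009, -0.003]
force: [-0.1, -7.4, 0.0]
width: 0.146
```

```bash
python3 st.py
```

```text
12.3 [ 0.6077 -0.0422  0.1885] psi -10.4 [-0.1 -7.4  0. ] [-2.13  0.08  0.1 ] [-0.65  0.63  0.99  1.74 -0.58  1.1   0.35] 0.14601267910919521
```

Emit:
move_arm --pt "0 0 0 0 0 -4" --pt "0 0 0 0 0 -4" --pt "0 0 0 0 0 0"

```text
clock: 12.6
position: [0.6077, -0.0422, 0.1886]
ee_rot: [2.544, 1.837, -0.002]
force: [-0.5, -7.1, -1.8]
width: 0.147
```

```bash
python3 st.py
```

```text
12.6 [ 0.6077 -0.0422  0.1886] psi -18.3 [-0.5 -7.1 -1.8] [-2.19  0.07  0.15] [-0.66  0.64  1.03  1.74 -0.6   1.11  0.24] 0.14728055897560483
```

Emit:
move_arm --pt "0 0 0 0 0 -4" --pt "0 0 0 0 0 0"

```text
clock: 12.8
position: [0.6077, -0.0423, 0.1886]
ee_rot: [2.607, 1.747, -0.002]
force: [0.0, -7.8, -1.7]
width: 0.15
```

```bash
python3 st.py
```

```text
12.8 [ 0.6077 -0.0423  0.1886] psi -22.3 [ 0.  -7.8 -1.7] [-2.19  0.04  0.13] [-0.67  0.65  1.05  1.74 -0.62  1.12  0.18] 0.14980360090507638
```

Emit:
move_arm --pt "0 0 0 0 0 -4" --pt "0 0 0 0 0 0"

```text
clock: 13.0
position: [0.6077, -0.0423, 0.1886]
ee_rot: [2.666, 1.656, -0.002]
force: [-1.1, -8.6, -0.6]
width: 0.151
```

```bash
python3 st.py; python3 - <<'E'
from h import *
c=cam('top'); save(c,'t2.png',(280,145,350,197),10)
E
```

```text
13.0 [ 0.6077 -0.0423  0.1886] psi -26.3 [-1.1 -8.6 -0.6] [-2.27  0.16  0.25] [-0.68  0.66  1.07  1.74 -0.63  1.13  0.12] 0.15050406551702292
```

View pics/t2.png

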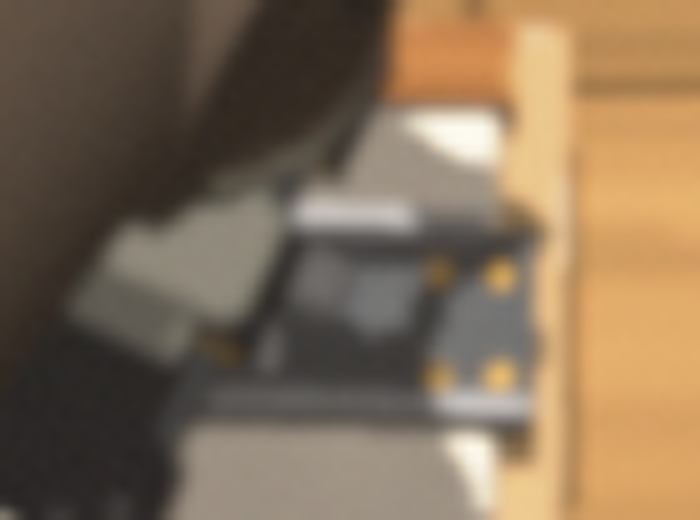

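The top view doesn't show the knob; the gripper hides it. Going on by torque.

Emit:
move_arm --pt "0 0 0 0 0 -4" --pt "0 0 0 0 0 0"

```text
clock: 13.25
position: [0.6077, -0.0423, 0.1886]
ee_rot: [2.722, 1.562, -0.002]
force: [0.8, -8.1, -1.8]
width: 0.148
```

```bash
python3 st.py
```

```text
13.25 [ 0.6077 -0.0423  0.1886] psi -30.3 [ 0.8 -8.1 -1.8] [-2.29  0.18  0.34] [-0.69  0.67  1.09  1.74 -0.65  1.14  0.07] 0.14798092676583569
```

Emit:
move_arm --pt "0 0 0 0 0 -4" --pt "0 0 0 0 0 0"

```text
clock: 13.45
position: [0.6076, -0.0423, 0.1886]
ee_rot: [2.774, 1.466, -0.002]
force: [-0.1, -7.9, 0.0]
width: 0.147
```

```bash
python3 st.py
```

```text
13.45 [ 0.6076 -0.0423  0.1886] psi -34.3 [-0.1 -7.9  0. ] [-2.25  0.22  0.24] [-0.7   0.68  1.1   1.74 -0.66  1.15  0.01] 0.14721663125743997
```

Emit:
move_arm --pt "0 0 0 0 0 -5" --pt "0 0 0 0 0 0"

```text
clock: 13.65
position: [0.6076, -0.0423, 0.1886]
ee_rot: [2.836, 1.342, -0.001]
force: [-0.4, -8.3, 0.2]
width: 0.146
```

```bash
python3 st.py
```

```text
13.65 [ 0.6076 -0.0423  0.1886] psi -39.3 [-0.4 -8.3  0.2] [-2.2   0.26  0.1 ] [-0.7   0.69  1.13  1.74 -0.68  1.16 -0.06] 0.14609227266049662
```

Emit:
move_arm --pt "0 0 0 0 0 -5" --pt "0 0 0 0 0 0"

```text
clock: 13.85
position: [0.6076, -0.0423, 0.1886]
ee_rot: [2.892, 1.218, -0.001]
force: [-1.3, -8.5, 0.5]
width: 0.145
```

```bash
python3 st.py; python3 - <<'E'
from h import *
c=cam('side'); save(c,'s3.png',(275,170,345,222),10)
E
```

```text
13.85 [ 0.6076 -0.0423  0.1886] psi -44.3 [-1.3 -8.5  0.5] [-2.33  0.32  0.48] [-0.71  0.7   1.15  1.74 -0.69  1.17 -0.13] 0.14476382424148374
```

View pics/s3.png

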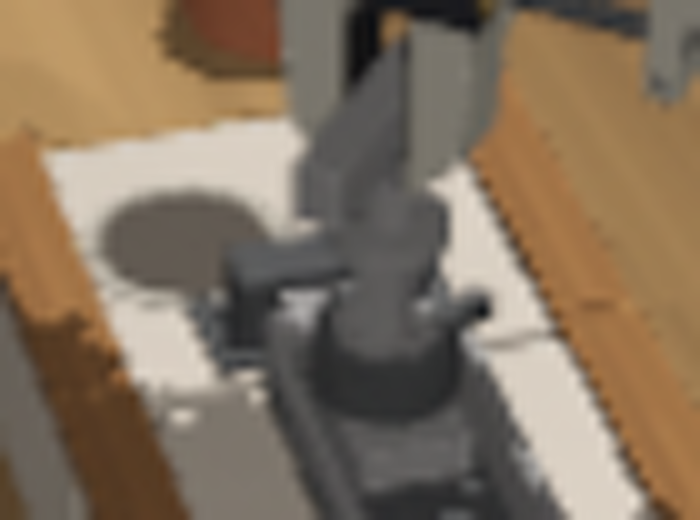

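The side view shows the lug at crop (480,300), clear of the tall rail's end and pointing mostly +x. Work out its angle by projection.

```bash
python3 - <<'E'
from h import *
c=cam('side'); g=lambda P:((proj(c,P)-[275,170])*10).round(0).tolist()
C=np.array([.6077,-.0425,0])
print('c',g([C+[0,0,.12]]))
for d in (40,50,60,70,80):
    t=np.radians(d); print(d,[g([C+np.array([.0325*np.sin(t),.0325*np.cos(t),z])])[0] for z in(.104,.112,.12)])
E
```

```text
c [[385.0, 322.0]]
40 [[429.0, 300.0], [430.0, 275.0], [430.0, 250.0]]
50 [[449.0, 306.0], [449.0, 281.0], [450.0, 256.0]]
60 [[466.0, 314.0], [467.0, 289.0], [468.0, 265.0]]
70 [[482.0, 324.0], [483.0, 299.0], [484.0, 274.0]]
80 [[495.0, 335.0], [496.0, 311.0], [497.0, 286.0]]
```

Emit:
move_arm --pt "0 0 0 0 0 -5" --pt "0 0 0 0 0 0" --pt "0 0 0 0 0 0"

```text
clock: 14.25
position: [0.6076, -0.0423, 0.1887]
ee_rot: [2.941, 1.093, -0.001]
force: [-1.2, -6.6, -0.3]
width: 0.148
```

```bash
python3 st.py
```

```text
14.25 [ 0.6076 -0.0423  0.1887] psi -49.2 [-1.2 -6.6 -0.3] [-2.26  0.29 -0.09] [-0.72  0.72  1.17  1.74 -0.71  1.18 -0.2 ] 0.14785078580619032
```

Emit:
move_arm --pt "0 0 0 0 0 -5" --pt "0 0 0 0 0 0" --pt "0 0 0 0 0 0"

```text
clock: 14.55
position: [0.6075, -0.0424, 0.1887]
ee_rot: [2.986, 0.964, -0.001]
force: [-1.0, -8.2, -0.0]
width: 0.148
```

```bash
python3 st.py; python3 - <<'E'
from h import *
c=cam('side'); save(c,'s4.png',(275,170,345,222),10)
E
```

```text
14.55 [ 0.6075 -0.0424  0.1887] psi -54.2 [-1.  -8.2 -0. ] [-2.31  0.37 -0.08] [-0.73  0.73  1.19  1.74 -0.73  1.19 -0.27] 0.1480454608542513
```

View pics/s4.png

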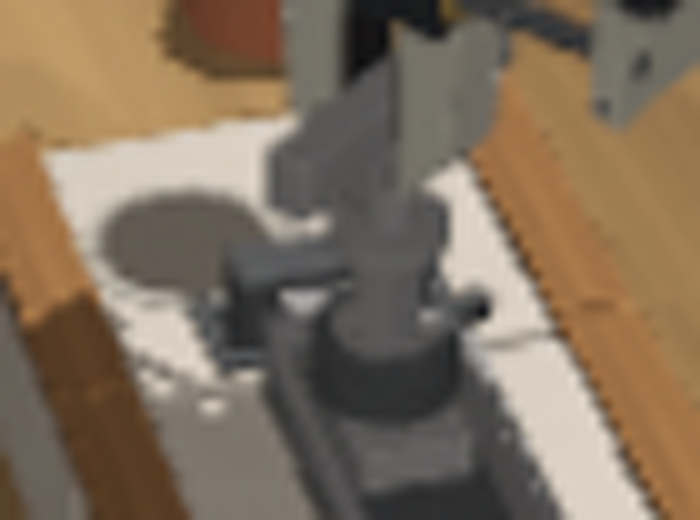

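The lug tip stays at crop (490,300) while the tool turned a further 10°, so the knob is on its stop. Its angle reads about 70°. Ease the twist and side load, then lift out.

Emit:
move_arm --pt "0 -0.1 0 0 0 5" --pt "0 0 0 0 0 5" --pt "0 0 0 0 0 0" --pt "0 0 0 0 0 0"

```text
clock: 15.0
position: [0.6076, -0.0427, 0.1887]
ee_rot: [2.892, 1.222, -0.0]
force: [-0.8, -5.9, 0.7]
width: 0.152
```

```bash
python3 st.py
```

```text
15.0 [ 0.6076 -0.0427  0.1887] psi -44.2 [-0.8 -5.9  0.7] [-1.87  0.37  0.01] [-0.71  0.7   1.15  1.74 -0.69  1.17 -0.13] 0.15168710614410985
```

Emit:
move_arm --pt "0 -0.15 0 0 0 0" --pt "0 0 0 0 0 0" --pt "0 0 0 0 0 0"

```text
clock: 15.3
position: [0.6076, -0.0431, 0.1886]
ee_rot: [2.893, 1.224, 0.0]
force: [-1.2, -4.5, 3.8]
width: 0.148
```

```bash
python3 st.py
```

```text
15.3 [ 0.6076 -0.0431  0.1886] psi -44.1 [-1.2 -4.5  3.8] [-1.27  0.48 -0.03] [-0.71  0.7   1.15  1.74 -0.69  1.17 -0.13] 0.1482652360803423
```

Emit:
move_arm --pt "0 0 0.4 0 0 0" --pt "0 0 0.5 0 0 0" --pt "0 0 0.5 0 0 0" --pt "0 0 1 0 0 0" --pt "0 0 2 0 0 0" --pt "0 0 3 0 0 0"

```text
clock: 15.9
position: [0.6071, -0.0412, 0.2627]
ee_rot: [-2.891, -1.225, 0.002]
force: [0.2, -0.3, -0.6]
width: 0.147
```

Emit:
move_arm --pt "-1.8 -2 0 0 0 0" --pt "-1.8 -2 0 0 0 0" --pt "-1.8 -2 0 0 0 0" --pt "0 0 0 0 0 0" --pt "0 0 0 0 0 0" --pt "0 0 0 0 0 0"

```text
clock: 16.5
position: [0.5544, -0.1014, 0.2627]
ee_rot: [-2.892, -1.227, -0.002]
force: [0.7, 0.1, -1.9]
width: 0.147
```

```bash
python3 st.py; python3 - <<'E'
from h import *
c=cam('wrist'); print(monitor.observe()['position'])
k=proj(c,[[.607,-.0425,.12],[.607,-.0425+.03,.12],[.607+.03,-.0425,.12]]); print(k)
g=c['img']; u,v=k[0].astype(int); x0=max(u-50,0);y0=max(v-50,0); print(x0,y0)
a=cv2.resize(g[y0:y0+100,x0:x0+100],(400,400),interpolation=cv2.INTER_CUBIC)
b=cv2.resize(g[160:360,220:340],(360,600),interpolation=cv2.INTER_CUBIC)
cv=np.zeros((600,760,3),np.uint8); cv[:400,:400]=a[...,::-1]; cv[:,400:]=b[...,::-1]; cv2.imwrite('pics/w4.png',cv)
E
```

```text
16.5 [ 0.5544 -0.1014  0.2627] psi -44.0 [ 0.7  0.1 -1.9] [-0.02  0.1  -0.02] [-0.71  0.55  1.24  1.76 -0.55  1.23 -0.1 ] 0.14664097040751042
[ 0.55433622 -0.10141873  0.26250799]
[[274.80010459  98.35636055]
 [246.66135581  68.07776178]
 [303.60053962  69.04916848]]
224 48
```

View pics/w4.png

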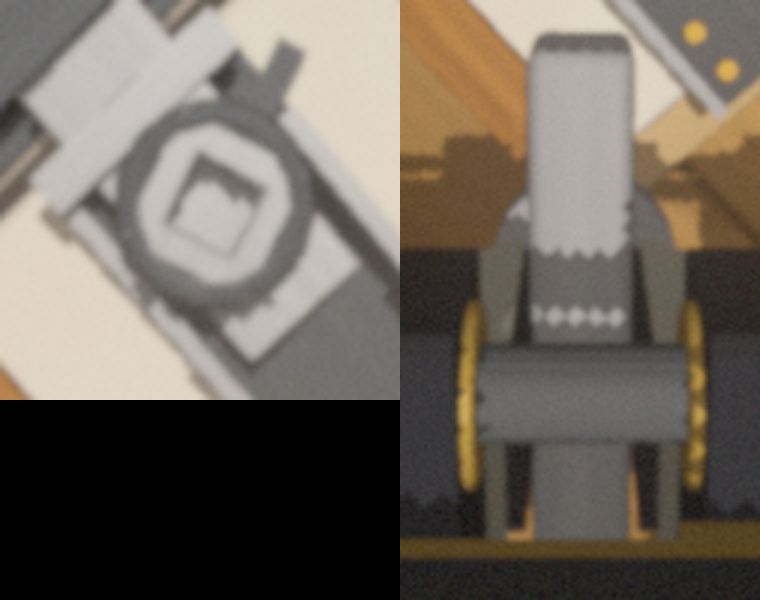

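The last wrist view shows the lug (crop (285,55), knob centre (213,205)) past the rail's end, about 70–73° clockwise from +y, so it is locked. The key sits straight in the grip. Returning to the grasp place (0.521, -0.317), with the yaw set to an equivalent quarter turn.

Emit:
move_arm --pt "-0.5 -3.2 0 0 0 4" --pt "-0.5 -4.2 0 0 0 4" --pt "-0.5 -4.2 0 0 0 4" --pt "-0.6 -4.2 0 0 0 0" --pt "-0.6 -3.8 0 0 0 0" --pt "-0.65 -2 -2 0 0 0" --pt "0 0 -4 0 0 0" --pt "0 0 -3 0 0 0"

```text
clock: 17.35
position: [0.5201, -0.3189, 0.1705]
ee_rot: [-2.749, -1.519, 0.0]
force: [1.3, 0.5, -2.3]
width: 0.148
```

Emit:
move_arm --pt "0 0 0 0 0 0" --pt "0 0 0 0 0 0" --pt "0 0 0 0 0 0" --pt "0 0 0 0 0 0" --pt "0 0 0 0 0 0" --pt "0 0 0 0 0 0"

```text
clock: 17.95
position: [0.5203, -0.3187, 0.173]
ee_rot: [2.749, 1.52, 0.001]
force: [0.4, 0.3, -1.8]
width: 0.146
```

```bash
python3 st.py
```

```text
17.95 [ 0.5203 -0.3187  0.173 ] psi -32.1 [ 0.4  0.3 -1.8] [-0.12  0.09  0.05] [-0.17  0.65  1.    1.75 -0.62  1.09  0.49] 0.14623276918166095
```

Emit:
move_arm --pt "0.05 0.12 -1.5 0 0 0" --pt "0 0 -1.5 0 0 0" --pt "0 0 -1 0 0 0" --pt "0 0 -0.5 0 0 0" --pt "0 0 -0.5 0 0 0" --pt "0 0 0 0 0 0" --pt "0 0 0 0 0 0"

```text
clock: 18.65
position: [0.5205, -0.3177, 0.1225]
ee_rot: [2.749, 1.52, 0.0]
force: [-0.1, 0.2, -1.7]
width: 0.147
```

```bash
python3 st.py
```

```text
18.65 [ 0.5205 -0.3177  0.1225] psi -32.1 [-0.1  0.2 -1.7] [-0.1   0.1   0.06] [-0.14  0.71  0.95  1.8  -0.68  1.    0.53] 0.14713758007667269
```

In the hole (tip about 8 mm below the mouth, no force). Seating it.

Emit:
move_arm --pt "0 0 -1 0 0 0" --pt "0 0 -1 0 0 0" --pt "0 0 -0.6 0 0 0" --pt "0 0 -0.4 0 0 0" --pt "0 0 -0.1 0 0 0" --pt "0 0 0 0 0 0" --pt "0 0 0 0 0 0"

```text
clock: 19.35
position: [0.5204, -0.3175, 0.0914]
ee_rot: [-2.749, -1.52, -0.0]
force: [-1.0, 0.5, 1.9]
width: 0.149
```

```bash
python3 st.py
```

```text
19.35 [ 0.5204 -0.3175  0.0914] psi -32.1 [-1.   0.5  1.9] [0.09 0.34 0.02] [-0.11  0.74  0.91  1.82 -0.72  0.95  0.56] 0.14911293955682597
```

Emit:
move_arm --pt "0 0 0 0 0 0" --pt "0 0 0 0 0 0" --pt "0 0 0 0 0 0" --pt "0 0 0 0 0 0" --pt "0 0 0 0 0 0" --grip 0.35

```text
clock: 19.85
position: [0.5205, -0.3175, 0.0913]
ee_rot: [2.749, 1.52, 0.0]
force: [-0.6, -0.1, -0.1]
width: 0.348
```

Emit:
move_arm --pt "0 0 1 0 0 0" --pt "0 0 2 0 0 0" --pt "0 0 3 0 0 0" --pt "0 0 4 0 0 0" --pt "0 0 4 0 0 0" --pt "0 0 4 0 0 0" --pt "0 0 0 0 0 0" --pt "0 0 0 0 0 0"

```text
clock: 20.65
position: [0.5207, -0.3178, 0.2726]
ee_rot: [2.748, 1.519, 0.003]
force: [0.6, 0.1, -0.6]
width: 0.348
```

```bash
python3 st.py; python3 - <<'E'
from h import *
c=cam('wrist'); s=cam('side'); b=(225,170,365,345)
g=cv2.resize(s['img'][b[1]:b[3],b[0]:b[2]],(480,600),interpolation=cv2.INTER_CUBIC); w=cv2.resize(c['img'][90:290,225:332],(320,600),interpolation=cv2.INTER_CUBIC)
cv2.imwrite('pics/f.png',np.hstack([g,w])[...,::-1])
E
```

```text
20.65 [ 0.5207 -0.3178  0.2726] psi -32.1 [ 0.6  0.1 -0.6] [-0.06  0.1  -0.03] [-0.22  0.56  1.09  1.63 -0.52  1.27  0.41] 0.34799057529865746
```

View pics/f.png

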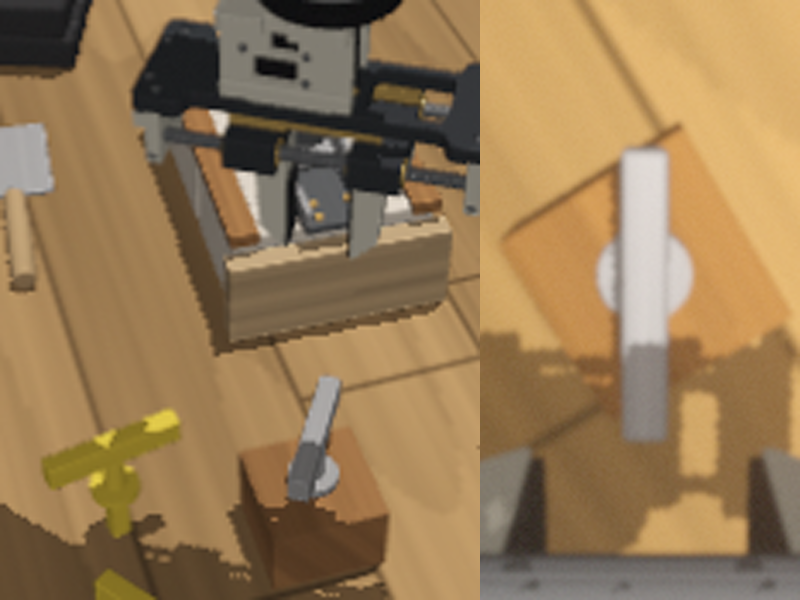

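The key stands upright, its collar on the block (left half (315,475), right half (645,275)), and the gripper is clear. Handing in.

```bash
python3 -c "
from cell import workorder; print(workorder.sign_off())"
```

```text
the job is handed in; nothing more can be done
None
```

I bolted the mould and put the key back in its stand, then handed the job in at about 21 s. Sign-off gives no verdict.

**What I did:** I took the grey key from its stand and put it about 12.6 mm into the knob's recess. I pushed the bolt about 33 mm to its stop, which resisted with 10 N and gave no further travel. I then turned the knob clockwise until the lug stopped moving, withdrew the key and set it back in the stand.

**Last checks:**
- **Lug:** the close-up after withdrawal shows it past the rail's end at about 70° (about 1.2 rad) clockwise.
- **Key:** it stands upright with its collar on the block.
- **Gripper:** it is open and touching nothing, and the measured forces are near zero.

**What was uncertain or disagreed:**
- **Turn angle:** the tool turned about 144°, more than the roughly 106° I expected. The torque peaked near 0.5 N m and then dropped, and the recess ended up about 29° off the key. The key probably slipped a little in the recess once the knob was on its stop.
- **Knob angle:** this comes only from pictures, good to about 5°.
- **Bolt position:** I inferred it from the stop force. A rough picture estimate afterwards suggested about 31 mm of travel rather than 33 mm.
- **Bystanders:** I did not re-measure their positions at the end. No contact force showed during the moves past them.

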